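# Roll the logger tube into its V-cradle

### The arm

A 6-joint arm with a two-finger parallel gripper is mounted at the origin on the work surface. World frame = base frame: x ahead of the robot, y to its left, z up, the work surface at z = 0. Lengths are in m, angles in rad, forces in N, time in s.
With the tool pointing down it reaches from about 0.35 to 0.775 m from the base axis. Payload 7.3 kg.
Tool frame: the origin (TCP) lies on the centre line of the jaws, within the pads' length; the fingertips stand 14 mm ahead of it and the grasp point (between the pads) lies 5 mm behind it; z points along the fingers, y is the direction in which the jaws open and shut (so a half turn about z gives the same grasp; the last joint's range is limited). The gripper opens to 92 mm and grips with 3 to 60 N. Pads are 19 mm wide; open, the fingers measure 130 mm over their backs; the gripper's body (75 mm by 190 mm) begins 47 mm behind the grasp point.
Start: joints at [1.154, 0.342, 1.524, -0, 1.275, -0.146], TCP at [0.14, 0.506, 0.241] pointing down, gripper open.
Joint ranges: [-2.53, 2.53], [-0.77, 2.02], [0.04, 2.7], [-1, 4.14], [0.28, 2.66], [-3.11, 3.11]. Speed limits (rad/s): [2.57, 2.57, 3.14, 3.14, 3.14, 3.14].

### API

Orientations are given as a rotation vector (axis times angle).
In Python, from bench import env, eyes, job gives the robot as it stands. The module is installed in compiled form; this text tells all that it offers.
- The arm moves only by the shell command python3 -m creep 'ROWS' [FORCE]. ROWS is JSON, a list of rows, each an object with "offset": the shift along the world's x, y, z in m, a list of three; "rotation": the turn, a rotation vector about the world's x, y, z in rad, a list of three; "claw": the closure, from -1 (fully open) to 1 (shut). A call has 1 to 20 rows; each row shifts and turns the pose as measured when the row begins; what a row does not reach is not made up. A row lasts 1/10 s, in which the tool goes at most 50 mm and 8.59 degrees, less where a joint would pass 70% of its speed; a pose out of reach is approached as far as the arm can. A call is refused whole if a number of a shift passes 0.05 or a number of a turn 0.15, either way. A call with a gripper value outside its range is refused whole. The fingers move at their own pace and stop on an object; FORCE is the grip in N (left out, the last holds). Time passes only in rows, so rows that do not move let the fingers close. It gives the time, the measured TCP pose, the force and the opening at its end, in the units of the state.
- env.sense(): the state, without advancing time (a new reading comes with each control period).
- eyes.get_image(name): name is "scene" or "top" or "wrist"; returns (picture, depth): 420x560x3 uint8, blue, green, red; 420x560 float32, m along the optical axis (not along the pixel's ray), 0 where there is no reading.
- eyes.get_calibration(name): a dict with "vfov" (degrees; the focal length in pixels is half the picture's height over the tangent of half this angle, whatever the lens; pixels are square), "cx", "cy" (the principal point, pixels), "cam_to_world" (4x4, takes a point from camera to world coordinates). Camera axes: x right, y up, looking along -z (the intrinsics and any distortion apply to the point x, -y, -z); pixel columns grow to the right and rows downward; lengths in m; the calibration is good to about 2 mm. A picture is of the moment at which its call begins: read the wrist's pose just before it. get_calibration takes no time and is no camera call; for the wrist camera it gives the pose at the moment of the call.
- job.finish_job(): hands the job in, once; it reports no verdict.
Trained networks look in the newest picture that a camera, given by its name, has taken for a name from the list of things; names that differ only in an ending like _2 or _b are one class to them, and where a whole thing is asked for, a point or a joint stands for the part that bears it (a point fixed in the world has none). Each returns a list of dicts, best first, with "conf" (0 to 1); they miss things now and then, are a little off and sometimes report something else, mostly with a low value. They report only what shows in the picture. A call takes as long as a camera call. They do not tell look-alikes from the thing itself.
- eyes.silhouettes(query, camera): "pixels" (420x560 bool, what is visible of it) and "rect" ([centre column, centre row, width, height] in pixels, round what is visible of it).
- eyes.place_of(query, camera): "pixel" ([row, column] in pixels: a listed point, or the origin of a listed thing).
The state is a dict: "time_s": time; "qpos": joint angles; "qvel": joint speeds; "joint_efforts": joint torques, N m; "tool_pos": TCP position; "eef_rot": TCP orientation; "ft_force": force on the tool from outside, world axes, zero at the start; "ft_torque": the same for the moment, N m; "width": finger opening in m.
Only numpy, scipy, OpenCV 4.12 (cv2) and the standard library are available. Lean on these libraries where they do the work, as an engineer would, in place of code of your own. Each camera call takes 0.05 s, during which the arm holds its last target.

### The job

Gently roll the long logger tube over the bench by pushing its side with the fingers, up the low ramp and into the V-groove of the white cradle, so that it really turns over as it goes and is never pinched, picked up or dragged along. Then push it lengthwise along the groove, by its end, until its other end is up against the cradle's metal end stop, and leave it lying there. Leave the jar, the beaker and the short upright tube where they are.

Things in the scene. Friction and masses are not known exactly. Their poses are not given: they have to be found in the camera images.
- logger: Sealed data-logger tube lying on the bench: a steel cylinder with grey plastic end caps, 40 mm in diameter, 160 mm long, about 0.35 kg, smooth (friction about 0.45), free to roll. Origin at its centre, 20 mm above the bench at the start. Its y axis runs along the tube; its x and z axes turn with it as it rolls (z is up at the start). Starts on the cradle's -x side, near parallel to the groove.
- cradle: White plastic V-cradle fixed on the bench, 160 mm long along its y axis. Origin on the bench (z = 0) under the bottom line of the V, half-way along; z up. The tube rolls in along +x. Metal end stop at its -y end (inner face y = -80 mm), +y end open. Tube seated against the stop: centre at x = 0, y = 0, z = 25 mm, its outer end level with the cradle's +y end.
- ramp_foot (a point): Foot of the cradle's ramp on the bench, mid length, at cradle x = -62 mm; axes as the cradle's. Along x from here the ramp climbs to a crest 10 mm high at cradle x = -14 mm, then the V drops to 2 mm above the bench at x = 0 and rises to 10 mm at x = +14 mm. Behind it a back fence 34 mm high, face at x = +24 mm.
- stop_face (a point): Point on the inner face of the cradle's metal end stop, 25 mm above the bench, where the middle of the tube's end comes to rest; axes as the cradle's, the face looks along +y. The stop is an upright plate 8 mm thick, 42 mm high, from cradle x = -20 to +33 mm.
- jar: Bystander: glass jar with a white lid, 60 mm in diameter, 85 mm tall, origin at the centre of its underside. Leave alone.
- beaker: Bystander: clear plastic beaker, 68 mm in diameter, 85 mm tall, origin at the centre of its underside. Leave alone.
- stub: Bystander: short tube of the same make standing upright, 40 mm in diameter, 90 mm tall, origin at the centre of its underside. Leave alone.
Mind the look-alikes: they are no part of the job. What is shaped like the logger but pink or red is not meant.

How it is judged:
By the outcome, as a careful person would: the job done as asked, in the order asked, and still so for the second after the job is handed in, with the robot touching nothing.
It also fails if it takes over 54 s, if anything falls off the work surface, if the arm or the gripper's body presses on something with over 40 N, if the wrist force passes 120 N, or if a joint passes its speed limit or range.

## Working session

There is one attempt and no reset: what is moved stays moved. The work goes in short steps, Python scripts to look and compute and a shell command to move; the robot and the scene stay as the last step left them, time stands still between calls to the robot, and variables do not carry over. Pictures are saved under pics/ and viewed, and the job is handed in when it is done.

```bash
mkdir -p pics; cat > h.py <<'E'
import numpy as np, cv2
from bench import env, eyes, job
def snap(name,fn):
    im,d=eyes.get_image(name); cv2.imwrite('pics/'+fn,im); return im,d
def pt(name,u,v,depth=None,z=None):
    c=eyes.get_calibration(name); f=210/np.tan(np.radians(c['vfov'])/2); T=np.array(c['cam_to_world'])
    r=np.array([(u-c['cx'])/f,-(v-c['cy'])/f,-1.0])
    if depth is not None: return T[:3,:3]@(r*depth)+T[:3,3]
    w=T[:3,:3]@r; s=(z-T[2,3])/w[2]; return T[:3,3]+s*w
E
python3 - <<'E'
from h import *
s=env.sense(); print({k:np.round(v,3) for k,v in s.items()})
for n in ['top','scene']:
    im,d=snap(n,n+'0.png'); c=eyes.get_calibration(n); print(n,c)
    for q in (['logger','cradle','ramp_foot','stop_face','jar','beaker','stub'] if n=='top' else []):
        for r in eyes.place_of(q,n)[:3]: print(q,r)
E
```

```text
{'time_s': np.float64(0.0), 'qpos': array([ 1.154,  0.343,  1.525, -0.   ,  1.275, -0.146]), 'qvel': array([-0.001, -0.002, -0.001, -0.001, -0.   , -0.   ]), 'joint_efforts': array([-1.0000e-03, -4.3125e+01, -2.4422e+01,  7.2000e-02,  5.6000e-02,
       -0.0000e+00]), 'tool_pos': array([0.14 , 0.506, 0.24 ]), 'eef_rot': array([-4.240e-01, -3.112e+00,  2.000e-03]), 'ft_force': array([ 0.742,  0.272, -0.448]), 'ft_torque': array([ 0.023, -0.004,  0.004]), 'width': np.float64(0.092)}
top {'vfov': 50.25857640170113, 'cx': 285.3698774247636, 'cy': 212.40205294868466, 'cam_to_world': array([[-0.00298346,  0.98979787, -0.14244747,  0.37015785],
       [-0.99996263, -0.00179703,  0.00845677, -0.03037171],
       [ 0.00811451,  0.14246737,  0.98976624,  1.29753328],
       [ 0.        ,  0.        ,  0.        ,  1.        ]])}
logger {'pixel': [193.0, 347.6], 'conf': 0.9}
logger {'pixel': [220.1, 277.3], 'conf': 0.7}
logger {'pixel': [147.1, 297.8], 'conf': 0.62}
cradle {'pixel': [203.9, 217.0], 'conf': 0.92}
ramp_foot {'pixel': [208.4, 238.0], 'conf': 0.82}
stop_face {'pixel': [174.6, 222.5], 'conf': 0.56}
jar {'pixel': [190.5, 151.9], 'conf': 0.61}
beaker {'pixel': [253.2, 159.1], 'conf': 0.82}
stub {'pixel': [219.8, 414.1], 'conf': 0.79}
scene {'vfov': 47.77661663936869, 'cx': 283.2725999680814, 'cy': 218.8373781539057, 'cam_to_world': array([[ 0.30413312, -0.7841893 ,  0.54087908,  1.25603158],
       [ 0.95262157,  0.25267815, -0.16931006, -0.22797887],
       [-0.00389719,  0.56674588,  0.82388344,  1.11219486],
       [ 0.        ,  0.        ,  0.        ,  1.        ]])}
```

View pics/top0.png

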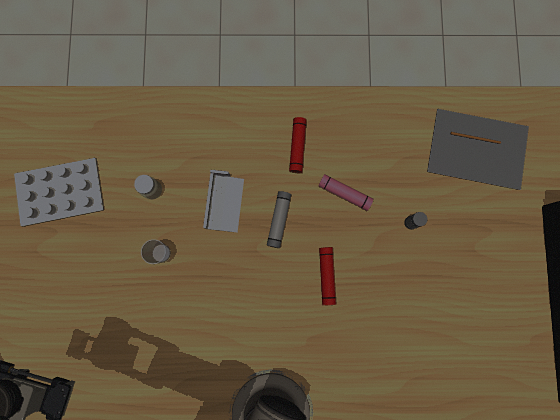

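View pics/scene0.png

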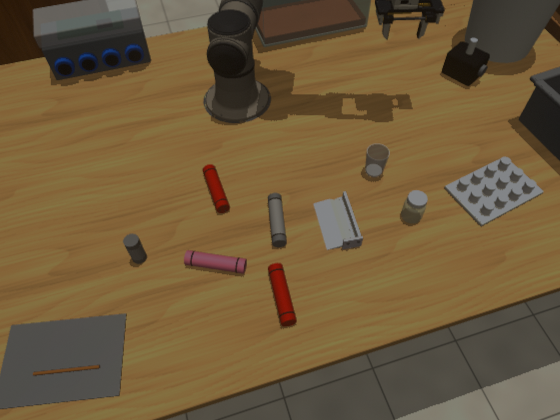

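The top view shows the steel logger at pixel (279,219) and the cradle at (223,202). The cradle's stop is at its top end (world +x) and the fence on its left (+y), so the tube must roll towards +y.

```bash
python3 - <<'E'
from h import *
for n in ['top','scene']:
    im,d=eyes.get_image(n)
    for q,c0 in [('logger',None),('cradle',None),('jar',None),('beaker',None)]:
        for r in eyes.silhouettes(q,n)[:5]:
            m=r['pixels'];v,u=np.nonzero(m); z=d[v,u]
            ok=z>0
            col=im[v,u].mean(0)
            if q=='logger' and col[2]>col[1]+25: continue
            P=np.array([pt(n,a,b,depth=c) for a,b,c in zip(u[ok],v[ok],z[ok])])
            print(n,q,round(r['conf'],2),np.round(r['rect']),m.sum(),col.round())
            print('  med',np.median(P,0).round(4),'z pct',np.percentile(P[:,2],[2,50,98]).round(4))
            rr=cv2.minAreaRect(P[:,:2].astype(np.float32)*1000); print('  rect mm',rr)
            np.save(f'{n}_{q}_{int(r["rect"][0])}.npy',P)
    for q in ['cradle','ramp_foot','stop_face','logger']:
        zz={'cradle':0,'ramp_foot':0,'stop_face':.025,'logger':.02}[q]
        for r in eyes.place_of(q,n)[:3]: print(q,r,pt(n,r['pixel'][1],r['pixel'][0],z=zz).round(4))
E
ls *.npy
```

```text
top logger 0.91 [278. 221.  23.  57.] 792 [71. 74. 76.]
  med [ 0.5326 -0.023   0.0362] z pct [0.0016 0.0362 0.0432]
  rect mm ((537.7003784179688, -22.734390258789062), (42.476444244384766, 168.02389526367188), 77.94793701171875)
top cradle 0.8 [224. 201.  40.  64.] 2031 [110. 108. 107.]
  med [0.5887 0.1399 0.007 ] z pct [-0.0023  0.007   0.0403]
  rect mm ((593.731201171875, 140.304443359375), (105.5896224975586, 181.20278930664062), 82.35784912109375)
top jar 0.78 [147. 186.  31.  28.] 501 [86. 89. 90.]
  med [0.6193 0.3407 0.0825] z pct [0.0077 0.0825 0.0891]
  rect mm ((622.4318237304688, 362.4350280761719), (55.43605422973633, 85.53589630126953), 1.4305979013442993)
top beaker 0.62 [157. 251.  33.  25.] 557 [70. 76. 81.]
  med [0.4415 0.3292 0.0379] z pct [0.0002 0.0379 0.0874]
  rect mm ((438.9020690917969, 316.5338439941406), (62.1611213684082, 66.53572082519531), 1.1050935983657837)
cradle {'pixel': [207.5, 218.9], 'conf': 0.59} [0.5718 0.1532 0.    ]
ramp_foot {'pixel': [204.0, 238.2], 'conf': 0.69} [0.5821 0.0968 0.    ]
stop_face {'pixel': [171.6, 222.9], 'conf': 0.59} [
[... 1205 characters left out ...]
.84625244140625), 53.7599983215332)
cradle {'pixel': [223.5, 339.7], 'conf': 0.88} [0.59   0.1475 0.    ]
ramp_foot {'pixel': [226.6, 319.6], 'conf': 0.89} [0.5825 0.0898 0.    ]
stop_face {'pixel': [240.2, 347.1], 'conf': 0.82} [0.6617 0.1381 0.025 ]
stop_face {'pixel': [225.9, 319.9], 'conf': 0.29} [0.5957 0.0843 0.025 ]
logger {'pixel': [290.7, 280.8], 'conf': 0.94} [ 0.7475 -0.0767  0.02  ]
logger {'pixel': [188.9, 214.1], 'conf': 0.87} [ 0.3757 -0.1638  0.02  ]
logger {'pixel': [217.5, 278.4], 'conf': 0.72} [ 0.5305 -0.0151  0.02  ]
scene_beaker_377.npy
scene_cradle_136.npy
scene_cradle_338.npy
scene_logger_277.npy
top_beaker_156.npy
top_cradle_223.npy
top_jar_147.npy
top_logger_278.npy
```

```bash
python3 - <<'E'
import cv2
im=cv2.imread('pics/top0.png'); cv2.imwrite('pics/topz.png',cv2.resize(im[150:270,180:320],None,fx=5,fy=5,interpolation=cv2.INTER_CUBIC))
im=cv2.imread('pics/scene0.png'); cv2.imwrite('pics/scz.png',cv2.resize(im[170:270,250:390],None,fx=5,fy=5,interpolation=cv2.INTER_CUBIC))
E
```

```text
(no output)
```

View pics/topz.png

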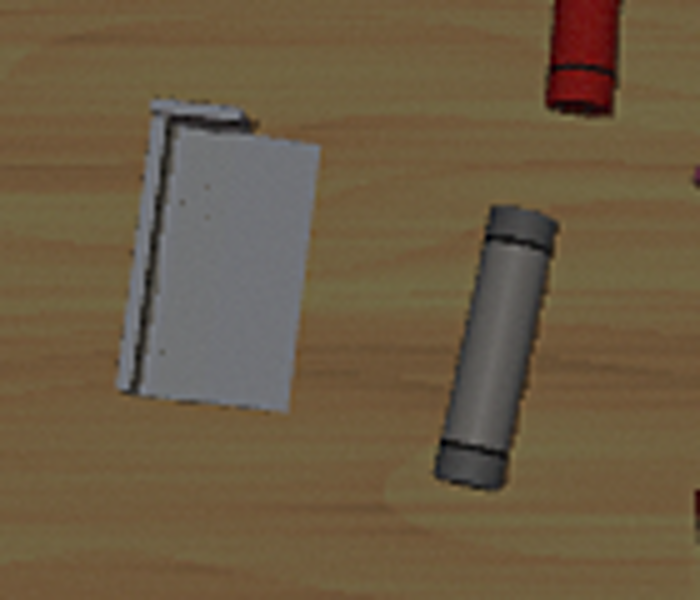

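View pics/scz.png

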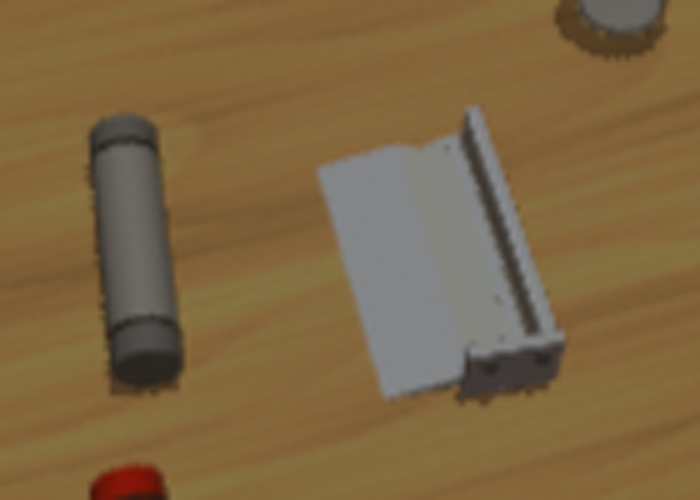

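```bash
python3 -m creep '[{"offset":[0.024,-0.04,0],"rotation":[0,0,-0.1],"claw":-1},{"offset":[0.024,-0.04,0],"rotation":[0,0,-0.1],"claw":-1},{"offset":[0.024,-0.04,0],"rotation":[0,0,-0.1],"claw":-1},{"offset":[0.024,-0.04,0],"rotation":[0,0,-0.1],"claw":-1},{"offset":[0.024,-0.04,0],"rotation":[0,0,-0.1],"claw":-1},{"offset":[0.024,-0.04,0],"rotation":[0,0,-0.1],"claw":-1},{"offset":[0.024,-0.04,0],"rotation":[0,0,-0.1],"claw":-1},{"offset":[0.024,-0.04,0],"rotation":[0,0,-0.1],"claw":-1},{"offset":[0.024,-0.04,0],"rotation":[0,0,-0.1],"claw":-1},{"offset":[0.024,-0.04,0],"rotation":[0,0,-0.1],"claw":-1},{"offset":[0.024,-0.04,0],"rotation":[0,0,-0.1],"claw":-1},{"offset":[0.024,-0.04,0],"rotation":[0,0,-0.1],"claw":-1},{"offset":[0.024,-0.04,0],"rotation":[0,0,-0.1],"claw":-1},{"offset":[0.024,-0.04,0],"rotation":[0,0,-0.1],"claw":-1},{"offset":[0.024,-0.04,0],"rotation":[0,0,-0.1],"claw":-1},{"offset":[0,0,0],"rotation":[0,0,0],"claw":-1}]'
cat >> h.py <<'E'
from scipy.spatial.transform import Rotation as Ro
def st():
    s=env.sense(); R=Ro.from_rotvec(s['eef_rot']).as_matrix()
    print('t',round(float(s['time_s']),2),'tcp',np.round(s['tool_pos'],4),'jaw ang',round(float(np.degrees(np.arctan2(R[1,1],R[0,1]))),2),'z',R[:,2].round(3),'F',np.round(s['ft_force'],2),'w',s['width'])
    return s,R
E
python3 - <<'E'
from h import *
s,R=st()
im,d=snap('wrist','w1.png'); c=eyes.get_calibration('wrist'); print(c)
E
```

```text
time_s: 2.95
tool_pos: [0.5095, -0.1202, 0.2423]
eef_rot: [2.48, 1.909, 0.011]
ft_force: [0.2, -0.2, 0.4]
width: 0.0919
t 2.95 tcp [ 0.5095 -0.1202  0.2423] jaw ang -14.84 z [ 0.013 -0.005 -1.   ] F [ 0.19 -0.22  0.43] w 0.0918508481788321
{'vfov': 64.41186084357396, 'cx': 281.69708380256253, 'cy': 214.6211846001251, 'cam_to_world': array([[ 0.96749142,  0.24510338,  0.06232721,  0.52666588],
       [-0.25262708,  0.92509839,  0.28350048, -0.04211623],
       [ 0.01182812, -0.29002983,  0.95694451,  0.38656788],
       [ 0.        ,  0.        ,  0.        ,  1.        ]])}
```

View pics/w1.png

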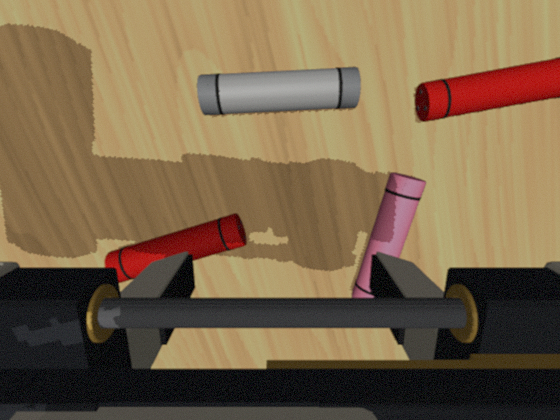

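The wrist view shows the steel logger at (279,91) with its axis nearly level. The pink decoy's near end is at about (405,180), to the right of the approach area.

```bash
python3 - <<'E'
from h import *
im,d=eyes.get_image('wrist'); n='wrist'
for r in eyes.silhouettes('logger','wrist'):
    v,u=np.nonzero(r['pixels']&(d>0)); col=im[v,u].mean(0)
    P=np.array([pt(n,a,b,depth=c) for a,b,c in zip(u,v,d[v,u])])
    print(r['conf'],np.round(r['rect']),col.round(),cv2.minAreaRect(P[:,:2].astype(np.float32)*1000),np.percentile(P[:,2],[2,50,99]).round(4), 'xmin/max y',P.min(0).round(3),P.max(0).round(3))
    if abs(col[2]-col[0])<25:
        top=P[P[:,2]>0.034]; cc=top.mean(0); w,V=np.linalg.eigh(np.cov(top[:,:2].T)); print(' ridge',cc.round(4),V[:,1],np.degrees(np.arctan2(V[1,1],V[0,1])))
    np.save('wl.npy',P)
for f in ['top_logger_278.npy','scene_logger_277.npy']:
    P=np.load(f); top=P[P[:,2]>0.034]; cc=top.mean(0); w,V=np.linalg.eigh(np.cov(top[:,:2].T)); print(f,cc.round(4),np.degrees(np.arctan2(V[1,1],V[0,1])),np.ptp(top@np.r_[V[:,1],0]))
E
```

```text
Traceback (most recent call last):
  File "h.py", line 6, in pt
    c=eyes.get_calibration(name); f=210/np.tan(np.radians(c['vfov'])/2); T=np.array(c['cam_to_world'])
ValueError: time passes only in moves, steps and waits
```

```bash
python3 -m creep '[{"offset":[0.01,0.045,0],"rotation":[0,0,0.045],"claw":-1},{"offset":[0.005,0.045,0],"rotation":[0,0,0],"claw":-1},{"offset":[0.0,0.045,0],"rotation":[0,0,0],"claw":-1},{"offset":[0,0.04,0],"rotation":[0,0,0],"claw":-1},{"offset":[0,0.0,0],"rotation":[0,0,0],"claw":-1}]'
python3 - <<'E'
from h import *
s,R=st()
n='wrist'
im,d=snap('wrist','w2.png')
P=None
for r in eyes.silhouettes('cradle','wrist'):
    v,u=np.nonzero(r['pixels']&(d>0))
    P=np.array([pt(n,a,b,depth=c) for a,b,c in zip(u,v,d[v,u])]); np.save('wc.npy',P); 
    print(r['conf'],np.round(r['rect']),cv2.minAreaRect(P[:,:2].astype(np.float32)*1000),np.percentile(P[:,2],[2,50,99]).round(4)); break
for q,z in [('cradle',0),('ramp_foot',0),('stop_face',.025)]:
    for r in eyes.place_of(q,n)[:1]: print(q,r,pt(n,r['pixel'][1],r['pixel'][0],z=z).round(4))
E
```

```text
time_s: 3.6
tool_pos: [0.5167, 0.0712, 0.2439]
eef_rot: [2.424, 1.988, 0.013]
ft_force: [0.5, -0.0, -0.1]
width: 0.0918
t 3.6 tcp [0.5167 0.0712 0.2439] jaw ang -11.29 z [ 0.011 -0.001 -1.   ] F [ 0.48 -0.02 -0.09] w 0.09180930918991471Traceback (most recent call last):
  File "<stdin>", line 8, in <module>
  File "h.py", line 6, in pt
    c=eyes.get_calibration(name); f=210/np.tan(np.radians(c['vfov'])/2); T=np.array(c['cam_to_world'])
ValueError: time passes only in moves, steps and waits
```

View pics/w2.png

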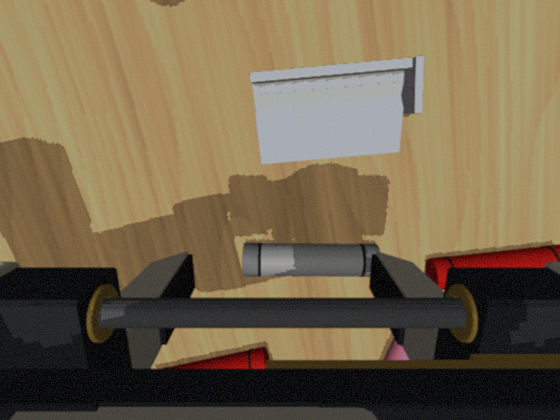

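The wrist view shows the cradle centred near (330,110), with the stop at (413,85) on the right, and the logger at (312,260). The error came from asking for the calibration once per pixel, so I'll read it once and vectorise.

```bash
cat >> h.py <<'E'
def cal(n):
    c=eyes.get_calibration(n); return c['cx'],c['cy'],210/np.tan(np.radians(c['vfov'])/2),np.array(c['cam_to_world'])
def cloud(C,u,v,d):
    cx,cy,f,T=C; u=np.asarray(u,float);v=np.asarray(v,float)
    return np.c_[(u-cx)/f*d,-(v-cy)/f*d,-d]@T[:3,:3].T+T[:3,3]
def ray(C,u,v,z):
    a=cloud(C,[u],[v],np.ones(1))[0]; o=C[3][:3,3]; w=a-o; return o+w*(z-o[2])/w[2]
def ridge(P,zmin):
    t=P[P[:,2]>zmin]; w,V=np.linalg.eigh(np.cov(t[:,:2].T)); a=V[:,1]*np.sign(V[0,1]); e=t[:,:2]@a
    mid=t[:,:2].mean(0); mid=mid+a*((e.max()+e.min())/2-mid@a)
    print('  ridge mid',mid.round(4),'ang',round(float(np.degrees(np.arctan2(a[1],a[0]))),2),'len',round(float(np.ptp(e)),4),'zmax',P[:,2].max().round(4))
E
python3 - <<'E'
from h import *
s,R=st(); n='wrist'
im,d=eyes.get_image(n); C=cal(n)
np.savez('w2.npz',im=im,d=d,T=C[3],k=np.array(C[:3]))
for q in ['cradle','logger']:
  for r in eyes.silhouettes(q,n):
    v,u=np.nonzero(r['pixels']&(d>0)); P=cloud(C,u,v,d[v,u]); col=im[v,u].mean(0)
    if col[2]>col[0]+30: continue
    print(q,r['conf'],np.round(r['rect']),col.round(),cv2.minAreaRect(P[:,:2].astype(np.float32)*1000),np.percentile(P[:,2],[2,50,99]).round(4)); np.save(f'w_{q}_{int(r["rect"][0])}.npy',P)
    if q=='logger': ridge(P,.036)
for q,z in [('cradle',0),('ramp_foot',0),('stop_face',.025)]:
    for r in eyes.place_of(q,n)[:1]: print(q,r,ray(C,r['pixel'][1],r['pixel'][0],z).round(4))
for f in ['top_logger_278.npy','scene_logger_277.npy']: ridge(np.load(f),.034)
# overall labelled cradle cloud: whole image band
v,u=np.mgrid[30:175,230:450]; v=v.ravel();u=u.ravel(); P=cloud(C,u,v,d[v,u]); 
bench=P[np.abs(P[:,2])<.02]; print('bench z med',np.median(P[P[:,2]<.006][:,2]))
hi=P[P[:,2]>.030]; print('fence/stop rect',cv2.minAreaRect(hi[:,:2].astype(np.float32)*1000)); 
E
```

```text
t 3.7 tcp [0.5173 0.0675 0.2439] jaw ang -11.45 z [ 0.011 -0.002 -1.   ] F [-0.62 -1.33 -0.12] w 0.09188252162238843
cradle 0.73 [336. 106. 175. 109.] [169. 165. 161.] ((597.7046508789062, 135.63218688964844), (100.94083404541016, 189.7811279296875), 83.97193908691406) [0.0005 0.0078 0.0426]
logger 0.76 [310. 256. 135.  34.] [94. 96. 96.] ((535.57275390625, -19.901260375976562), (140.4452667236328, 123.54656982421875), 28.155282974243164) [0.0164 0.0369 0.0412]
  ridge mid [ 0.5327 -0.0224] ang -11.89 len 0.1524 zmax 0.2313
cradle {'pixel': [97.8, 326.5], 'conf': 0.62} [0.5882 0.1485 0.    ]
ramp_foot {'pixel': [153.0, 325.9], 'conf': 0.76} [0.5778 0.0892 0.    ]
stop_face {'pixel': [87.0, 409.5], 'conf': 0.96} [0.6697 0.1414 0.025 ]
  ridge mid [ 0.5336 -0.0221] ang -12.13 len 0.1595 zmax 0.0463
  ridge mid [ 0.5348 -0.0219] ang -12.17 len 0.161 zmax 0.0465
bench z med 0.0005801221455022376
fence/stop rect ((592.2406005859375, 157.90533447265625), (52.791255950927734, 168.785400390625), 81.51435852050781)
```

```bash
python3 - <<'E'
from h import *
from scipy.optimize import least_squares
def model(P):
    # fit (ox,oy,th) by height profile
    def h(q):
        x,y=q
        z=np.interp(x,[-62.01,-62,-14,0,14,23.9,24,33,33.1],[0,0,10,2,10,10,34,34,0])
        z=np.where(np.abs(y)>80,0,z)
        return np.where((y<-80)&(y>-88)&(x>-20)&(x<33),42,z)
    def res(p):
        c,s=np.cos(p[2]),np.sin(p[2]); D=P[:,:2]*1000-p[:2]
        return np.clip(h((D@[c,s],D@[-s,c]))-P[:,2]*1000,-15,15)
    best=None
    from scipy.optimize import minimize
    for a in (81,83):
        r=minimize(lambda p:np.abs(res([p[0],p[1],p[2]/57.2958])).mean(),[588,150,a],method='Nelder-Mead',options=dict(initial_simplex=[[582,145,a],[594,148,a],[588,156,a+2],[588,148,a-2]],maxiter=600))
        if best is None or r.fun<best.fun: best=r
    print(best.x.round(2),round(best.fun,3))
z=np.load('w2.npz'); C=(*z['k'],z['T']); d=z['d']
v,u=np.mgrid[30:185,220:450]; v=v.ravel();u=u.ravel(); model(cloud(C,u,v,d[v,u]))
for n,a in [('top',(150,250,190,255)),('scene',(175,265,305,375))]:
    im,d=eyes.get_image(n); C=cal(n)
    v,u=np.mgrid[a[0]:a[1],a[2]:a[3]]; v=v.ravel();u=u.ravel(); k=d[v,u]>0; P=cloud(C,u[k],v[k],d[v,u][k]); P=P[P[:,2]<.06]; model(P)
    hi=P[P[:,2]>.028]; print(n,cv2.minAreaRect(hi[:,:2].astype(np.float32)*1000))
E
```

```text
[587.19 149.25  83.56] 1.019
[585.86 151.33  83.2 ] 2.194
top ((525.8958129882812, 186.58673095703125), (9.769206047058105, 31.646621704101562), 84.29351806640625)
[584.19 152.41  83.15] 2.488
scene ((598.8482666015625, 177.48818969726562), (50.76709747314453, 177.26800537109375), 68.15055847167969)
```

```bash
python3 -m creep '[{"offset":[0.002,-0.045,0],"rotation":[0,0,-0.01],"claw":-1},{"offset":[0.002,-0.045,0],"rotation":[0,0,0],"claw":-1},{"offset":[0.002,-0.04,0],"rotation":[0,0,0],"claw":-1},{"offset":[0,0,-0.02],"rotation":[0,0,0],"claw":-1},{"offset":[0,0,-0.04],"rotation":[0,0,0],"claw":-1},{"offset":[0,0,-0.04],"rotation":[0,0,0],"claw":-1},{"offset":[0,0,0],"rotation":[0,0,0],"claw":-1}]'
python3 - <<'E'
from h import *
s,R=st()
n='wrist'
im,d=snap(n,'w3.png'); C=cal(n)
for r in eyes.silhouettes('logger',n):
    v,u=np.nonzero(r['pixels']&(d>0)); P=cloud(C,u,v,d[v,u]); col=im[v,u].mean(0); P=P[P[:,2]<.06]
    if col[2]>col[0]+30: continue
    print(r['conf'],np.round(r['rect']),col.round()); ridge(P,.036)
E
```

```text
time_s: 4.8
tool_pos: [0.525, -0.0747, 0.1421]
eef_rot: [2.443, 1.954, 0.016]
ft_force: [-0.7, -0.2, 0.8]
width: 0.0917
t 4.8 tcp [ 0.525  -0.0747  0.1421] jaw ang -12.71 z [ 0.016 -0.004 -1.   ] F [-0.73 -0.23  0.79] w 0.09167565949950233
0.92 [276. 147. 218.  55.] [130. 132. 132.]
  ridge mid [ 0.5376 -0.0231] ang -12.03 len 0.1587 zmax 0.045
```

View pics/w3.png

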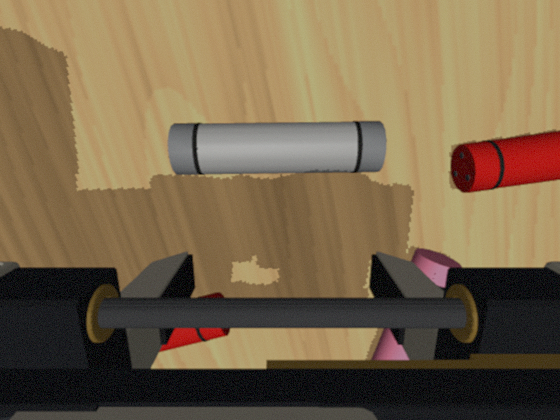

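The logger is at (277,147), parallel to the jaws. The pink decoy's end (437,265) appears close to the right finger, so I'll check its position before lowering.

```bash
python3 - <<'E'
from h import *
im,d=eyes.get_image('wrist'); C=cal('wrist')
for n in ['wrist','top']:
    if n=='top': im,d=eyes.get_image(n); C=cal(n)
    v,u=np.nonzero((d>0)&(im[...,2].astype(int)-im[...,1]>45)&(im[...,0]>70 if n=='wrist' else im[...,0]>60)); P=cloud(C,u,v,d[v,u]); k=(P[:,2]>.008)&(P[:,2]<.05); P=P[k]; P=P[(P[:,0]>.45)&(P[:,1]<0)]
    print(n,len(P),P[P[:,1].argsort()[-5:]].round(3), P[P[:,0].argsort()[:3]].round(3))
E
```

```text
wrist 1401 [[ 0.635 -0.139  0.026]
 [ 0.636 -0.138  0.025]
 [ 0.637 -0.138  0.03 ]
 [ 0.636 -0.138  0.029]
 [ 0.636 -0.137  0.027]] [[ 0.582 -0.24   0.025]
 [ 0.582 -0.24   0.024]
 [ 0.583 -0.24   0.026]]
top 273 [[ 0.654 -0.153  0.037]
 [ 0.657 -0.152  0.04 ]
 [ 0.657 -0.15   0.037]
 [ 0.654 -0.15   0.038]
 [ 0.651 -0.15   0.04 ]] [[ 0.562 -0.275  0.032]
 [ 0.564 -0.278  0.033]
 [ 0.565 -0.269  0.032]]
```

```bash
python3 -m creep '[{"offset":[0.003,0,-0.04],"rotation":[0,0.016,0.01],"claw":-1},{"offset":[0,0,-0.04],"rotation":[0,0,0],"claw":-1},{"offset":[0,0,-0.026],"rotation":[0,0,0],"claw":-1},{"offset":[0,0,0],"rotation":[0,0,0],"claw":-1}]'
python3 -c "
from h import *
st()"
```

```text
time_s: 5.4
tool_pos: [0.5397, -0.0762, 0.05]
eef_rot: [2.417, 1.959, 0.027]
ft_force: [0.1, 0.2, 1.0]
width: 0.092
t 5.4 tcp [ 0.5397 -0.0762  0.05  ] jaw ang -11.94 z [ 0.033 -0.013 -0.999] F [0.12 0.15 1.02] w 0.09203168128325186
```

```bash
python3 -m creep '[{"offset":[0,0,0],"rotation":[0,0,0],"claw":-1},{"offset":[0,0,0],"rotation":[0,0,0],"claw":-1}]' >/dev/null
python3 -c "
from h import *
st()"
python3 -m creep '[{"offset":[-0.008,0.0,-0.01],"rotation":[0,0.03,0],"claw":-1},{"offset":[0,0,0],"rotation":[0,0,0],"claw":-1}]' 
python3 -c "
from h import *
st()"
```

```text
t 5.6 tcp [ 0.5422 -0.0766  0.0539] jaw ang -11.91 z [ 0.038 -0.015 -0.999] F [-0.12 -0.99  0.21] w 0.09172224606311068
time_s: 5.8
tool_pos: [0.5355, -0.0771, 0.0467]
eef_rot: [2.424, 1.967, -0.002]
ft_force: [0.1, -0.0, -0.6]
width: 0.0917
t 5.8 tcp [ 0.5355 -0.0771  0.0467] jaw ang -11.89 z [ 0.012 -0.016 -1.   ] F [ 0.15 -0.03 -0.62] w 0.09171479195734604
```

```bash
python3 -m creep '[{"offset":[-0.004,0.0,-0.012],"rotation":[0.008,0.01,0],"claw":-1},{"offset":[-0.004,0,-0.01],"rotation":[0.008,0.004,0],"claw":-1}]' 
python3 -c "
from h import *
st()"
```

```text
time_s: 6.0
tool_pos: [0.5287, -0.0772, 0.0255]
eef_rot: [2.438, 1.979, 0.001]
ft_force: [-1.2, -0.9, 1.2]
width: 0.0916
t 6.0 tcp [ 0.5287 -0.0772  0.0255] jaw ang -11.86 z [ 0.001 -0.001 -1.   ] F [-1.24 -0.89  1.25] w 0.0916190198508919
```

```bash
python3 -m creep '[{"offset":[0.0015,0.008,0],"rotation":[0,0,0.0],"claw":-1},{"offset":[0.0015,0.008,0],"rotation":[0,0,0],"claw":-1},{"offset":[0.0015,0.008,0],"rotation":[0,0,0],"claw":-1}]' 
python3 - <<'E'
from h import *
st()
im,d=snap('wrist','w4.png'); C=cal('wrist')
for r in eyes.silhouettes('logger','wrist'):
    v,u=np.nonzero(r['pixels']&(d>0)); P=cloud(C,u,v,d[v,u]); col=im[v,u].mean(0); P=P[P[:,2]<.06]
    if col[2]>col[0]+30: continue
    print(r['conf'],np.round(r['rect']),col.round()); ridge(P,.036)
E
```

```text
time_s: 6.3
tool_pos: [0.5315, -0.0524, 0.0231]
eef_rot: [-2.439, -1.975, 0.003]
ft_force: [-0.4, -0.9, 0.3]
width: 0.092
t 6.3 tcp [ 0.5315 -0.0524  0.0231] jaw ang -12.01 z [-0.003  0.001 -1.   ] F [-0.37 -0.85  0.34] w 0.09197731572623437
0.85 [275. 218. 395.  88.] [105. 107. 107.]
  ridge mid [ 0.5359 -0.0194] ang -11.93 len 0.1607 zmax 0.0423
```

View pics/w4.png

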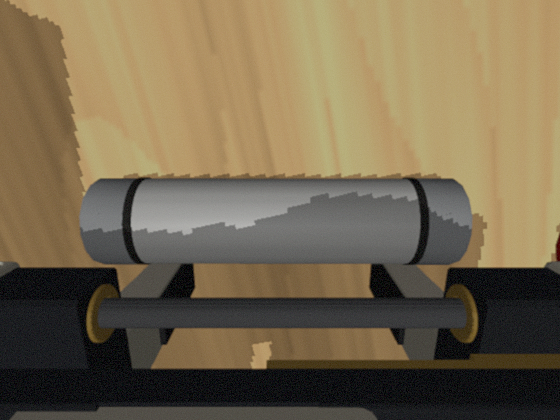

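The tube is at (275,220), lying just ahead of both fingers. I'll push now, turning the tool gradually by about 5° to match the cradle.

```bash
python3 -m creep '[{"offset":[0.0015,0.007,0.001],"rotation":[0,0,0.01],"claw":-1},{"offset":[0.0015,0.007,0.0],"rotation":[0,0,0.01],"claw":-1},{"offset":[0.0015,0.007,0],"rotation":[0,0,0.015],"claw":-1},{"offset":[0.0015,0.007,0],"rotation":[0,0,0.015],"claw":-1},{"offset":[0.0015,0.007,0],"rotation":[0,0,0.015],"claw":-1}]' 
cat > look.py <<'E'
from h import *
import sys
O=np.array([.586,.150]); ex=np.array([.1167,.9932]); ey=np.array([-.9932,.1167])
s,R=st(); D=s['tool_pos'][:2]-O; print('tcp in cradle',(D@ex).round(4),(D@ey).round(4))
n='wrist'; im,d=snap(n,sys.argv[1]); C=cal(n)
for r in eyes.silhouettes('logger',n):
    v,u=np.nonzero(r['pixels']&(d>0)); P=cloud(C,u,v,d[v,u]); col=im[v,u].mean(0); P=P[(P[:,2]<.06)]
    if len(P)<50 or col[2]>col[0]+30: continue
    print(r['conf'],np.round(r['rect']),col.round()); zt=np.percentile(P[:,2],98); ridge(P,zt-.005)
    t=P[P[:,2]>zt-.005]; m=t[:,:2].mean(0)-O; print('   tube in cradle',(m@ex).round(4),(m@ey).round(4),'top z',zt.round(4))
E
python3 look.py w5.png
```

```text
time_s: 6.9
tool_pos: [0.5405, -0.0141, 0.0253]
eef_rot: [-2.368, -2.063, 0.0]
ft_force: [-0.1, 0.1, 0.8]
width: 0.0921
t 6.9 tcp [ 0.5405 -0.0141  0.0253] jaw ang -7.88 z [-0.001  0.    -1.   ] F [-0.1  0.1  0.8] w 0.09206300127110473
tcp in cradle -0.1683 0.026
0.58 [278. 213. 391. 105.] [111. 113. 113.]
  ridge mid [0.5442 0.0221] ang -11.04 len 0.1601 zmax 0.0425
   tube in cradle -0.1319 0.027 top z 0.0408
```

View pics/w5.png

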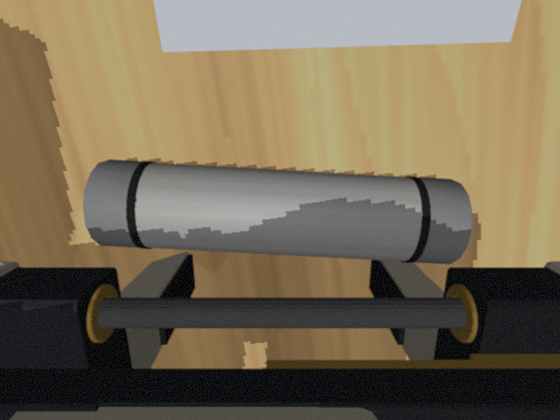

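The tube at (278,213) has rolled on and is yawed about 4° relative to the cradle. The ramp edge shows at row ~45. I'll keep pushing with slightly more turn.

```bash
python3 -m creep '[{"offset":[0.001,0.007,0.0],"rotation":[0,0,0.015],"claw":-1},{"offset":[0.001,0.007,0.0],"rotation":[0,0,0.015],"claw":-1},{"offset":[0.001,0.007,0],"rotation":[0,0,0.01],"claw":-1},{"offset":[0.001,0.007,0],"rotation":[0,0,0.01],"claw":-1},{"offset":[0.001,0.007,0],"rotation":[0,0,0.0],"claw":-1}]';python3 look.py w6.png
```

```text
time_s: 7.5
tool_pos: [0.5457, 0.0233, 0.0251]
eef_rot: [-2.312, -2.126, 0.001]
ft_force: [0.1, -0.1, 0.8]
width: 0.0922
t 7.5 tcp [0.5457 0.0233 0.0251] jaw ang -4.81 z [-0.001  0.    -1.   ] F [ 0.08 -0.13  0.78] w 0.09216505492412314
tcp in cradle -0.1306 0.0252
0.69 [285. 209. 388. 118.] [110. 112. 112.]
  ridge mid [0.5521 0.0611] ang -10.38 len 0.1603 zmax 0.0423
   tube in cradle -0.0921 0.0247 top z 0.0408
```

View pics/w6.png

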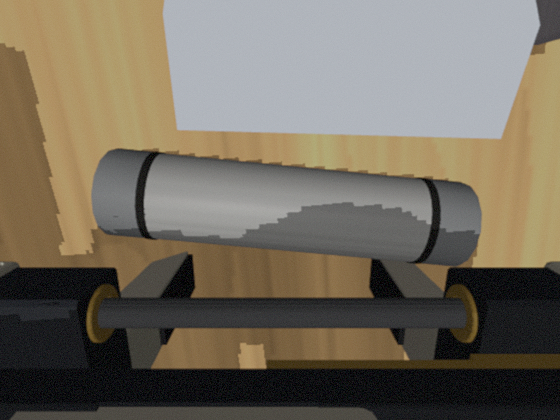

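```bash
python3 -m creep '[{"offset":[0.001,0.007,0.0],"rotation":[0,0,0],"claw":-1},{"offset":[0.001,0.007,0.0],"rotation":[0,0,0],"claw":-1},{"offset":[0.001,0.007,0],"rotation":[0,0,0],"claw":-1},{"offset":[0.001,0.007,0],"rotation":[0,0,0],"claw":-1}]';python3 look.py w7.png
```

```text
time_s: 8.0
tool_pos: [0.55, 0.053, 0.0251]
eef_rot: [-2.313, -2.125, 0.001]
ft_force: [0.2, 0.2, -0.0]
width: 0.0923
t 8.0 tcp [0.55   0.053  0.0251] jaw ang -4.86 z [-0.001  0.    -1.   ] F [ 0.21  0.18 -0.04] w 0.09231600803425243
tcp in cradle -0.1006 0.0244
0.93 [289. 209. 388. 117.] [108. 110. 110.]
  ridge mid [0.5572 0.09  ] ang -9.67 len 0.1606 zmax 0.0425
   tube in cradle -0.0628 0.0234 top z 0.0409
```

View pics/w7.png

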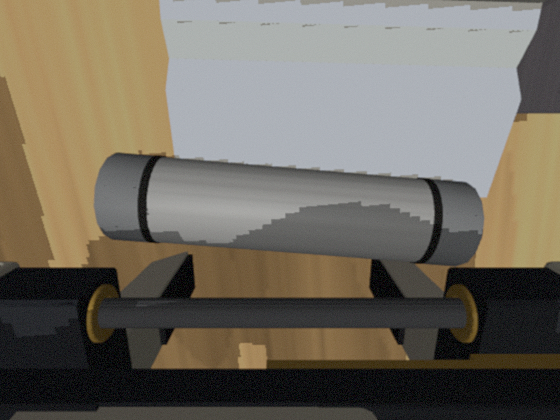

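```bash
python3 -m creep '[{"offset":[0.0005,0.006,0.0005],"rotation":[0,0,0],"claw":-1},{"offset":[0.0005,0.006,0.0005],"rotation":[0,0,0],"claw":-1},{"offset":[0.0005,0.006,0.0005],"rotation":[0,0,0],"claw":-1},{"offset":[0.0005,0.006,0.0005],"rotation":[0,0,0],"claw":-1}]';python3 look.py w8.png
```

```text
time_s: 8.5
tool_pos: [0.553, 0.0762, 0.0283]
eef_rot: [2.311, 2.124, -0.002]
ft_force: [-0.7, -5.6, 3.9]
width: 0.092
t 8.5 tcp [0.553  0.0762 0.0283] jaw ang -4.82 z [ 0.001 -0.003 -1.   ] F [-0.72 -5.63  3.88] w 0.09195625043142386
tcp in cradle -0.0771 0.0242
0.97 [287. 220. 387.  88.] [101. 103. 103.]
  ridge mid [0.5584 0.1088] ang -4.73 len 0.1604 zmax 0.0465
   tube in cradle -0.0441 0.0214 top z 0.0444
```

View pics/w8.png

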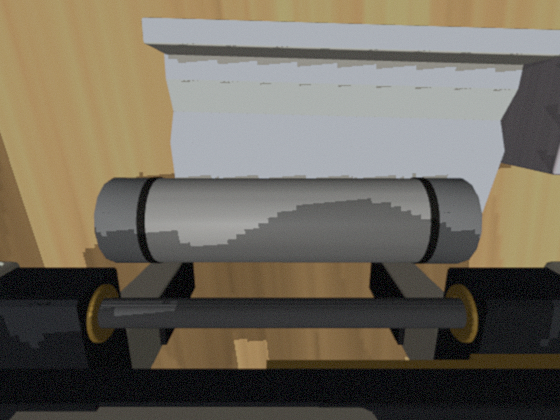

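The tube at (287,220) is squared up and on the ramp, but the finger force (about 5.6 N forward, 3.9 N up) suggests a lot of friction from a vertical finger. That risks dragging. I'll tilt the fingers back about 20° so they push from slightly below centre, parallel to the ramp.

```bash
python3 -m creep '[{"offset":[-0.0005,-0.005,-0.002],"rotation":[0.115,-0.013,-0.01],"claw":-1},{"offset":[-0.0005,-0.003,-0.002],"rotation":[0.115,-0.013,-0.01],"claw":-1},{"offset":[-0.0005,-0.003,-0.002],"rotation":[0.115,-0.013,-0.01],"claw":-1}]';python3 look.py w9.png
```

```text
time_s: 8.9
tool_pos: [0.5525, 0.0705, 0.0233]
eef_rot: [-2.147, -1.93, -0.399]
ft_force: [-1.6, -0.3, -0.4]
width: 0.0916
t 8.9 tcp [0.5525 0.0705 0.0233] jaw ang -6.24 z [ 0.05   0.345 -0.937] F [-1.58 -0.32 -0.39] w 0.09164985274488197
tcp in cradle -0.0829 0.024
0.67 [284. 215. 370.  89.] [113. 115. 115.]
  ridge mid [0.5577 0.1009] ang -5.49 len 0.1603 zmax 0.0448
   tube in cradle -0.0521 0.0225 top z 0.0427
```

View pics/w9.png

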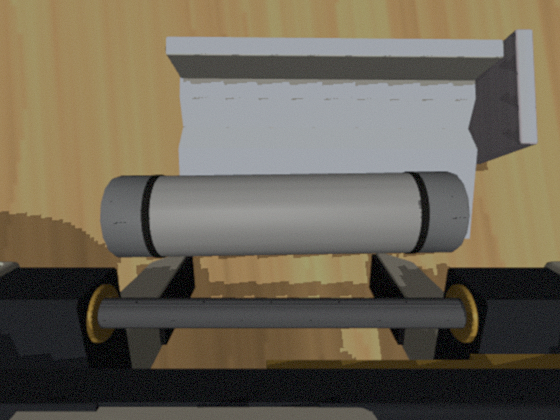

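The tube at (284,215) is on the lower ramp, and the fingers are tilted 20°. I'll push on up.

```bash
python3 -m creep '[{"offset":[0.0007,0.006,0.001],"rotation":[0,0,0],"claw":-1},{"offset":[0.0007,0.006,0.001],"rotation":[0,0,0],"claw":-1},{"offset":[0.0007,0.006,0.001],"rotation":[0,0,0],"claw":-1}]';python3 look.py w10.png
```

```text
time_s: 9.3
tool_pos: [0.554, 0.0862, 0.0249]
eef_rot: [-2.158, -1.925, -0.386]
ft_force: [0.3, -2.1, 0.1]
width: 0.092
t 9.3 tcp [0.554  0.0862 0.0249] jaw ang -6.61 z [ 0.046  0.337 -0.94 ] F [ 0.28 -2.11  0.05] w 0.09199777570301415
tcp in cradle -0.0672 0.0243
0.93 [285. 215. 371.  87.] [115. 117. 117.]
  ridge mid [0.5594 0.1189] ang -6.4 len 0.1602 zmax 0.0484
   tube in cradle -0.034 0.0232 top z 0.047
```

View pics/w10.png

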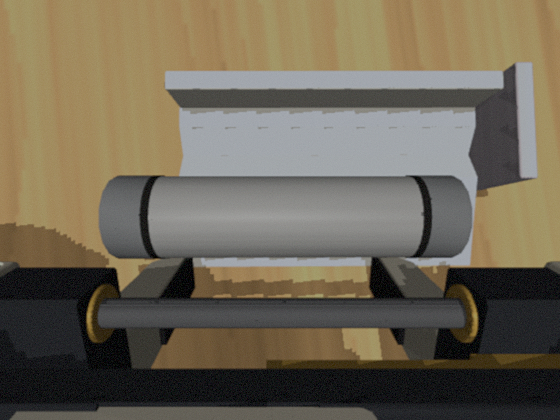

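The tube at (285,215) is parallel to the fence and the push force has dropped to about 2 N. Next it goes over the crest.

```bash
python3 -m creep '[{"offset":[0.0006,0.005,0.001],"rotation":[0,0,0],"claw":-1},{"offset":[0.0006,0.005,0.001],"rotation":[0,0,0],"claw":-1},{"offset":[0.0006,0.005,0.001],"rotation":[0,0,0],"claw":-1},{"offset":[0.0005,0.004,0.001],"rotation":[0,0,0],"claw":-1}]';python3 look.py w11.png
```

```text
time_s: 9.8
tool_pos: [0.5562, 0.1091, 0.0297]
eef_rot: [-2.153, -1.929, -0.386]
ft_force: [0.3, 0.6, -0.3]
width: 0.0918
t 9.8 tcp [0.5562 0.1091 0.0297] jaw ang -6.37 z [ 0.046  0.337 -0.94 ] F [ 0.33  0.6  -0.25] w 0.09184210068268149
tcp in cradle -0.0441 0.0248
0.93 [286. 215. 374.  86.] [114. 116. 116.]
  ridge mid [0.5621 0.1417] ang -6.22 len 0.16 zmax 0.0527
   tube in cradle -0.011 0.0231 top z 0.0508
```

View pics/w11.png

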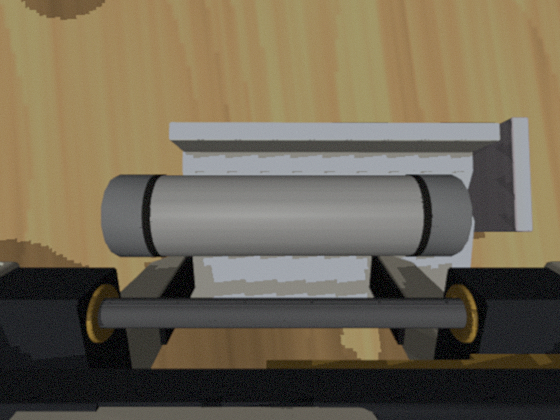

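```bash
python3 -m creep '[{"offset":[0,0.001,0.0],"rotation":[0,0,0],"claw":-1},{"offset":[0,-0.001,0],"rotation":[0,0,0],"claw":-1},{"offset":[0,-0.003,0],"rotation":[0,0,0],"claw":-1},{"offset":[0,0,0],"rotation":[0,0,0],"claw":-1}]';python3 look.py w12.png
```

```text
time_s: 10.3
tool_pos: [0.5558, 0.1061, 0.0295]
eef_rot: [-2.152, -1.929, -0.386]
ft_force: [0.8, -0.4, -0.2]
width: 0.092
t 10.3 tcp [0.5558 0.1061 0.0295] jaw ang -6.33 z [ 0.045  0.338 -0.94 ] F [ 0.81 -0.36 -0.24] w 0.09201296010813062
tcp in cradle -0.0471 0.0249
0.89 [286. 184. 357.  82.] [112. 114. 114.]
  ridge mid [0.5635 0.1529] ang -6.27 len 0.1608 zmax 0.0472
   tube in cradle 0.0002 0.0232 top z 0.0458
```

View pics/w12.png

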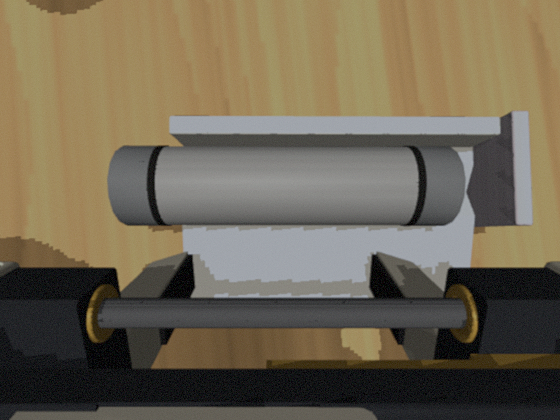

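The tube at (286,184) is seated in the V: cradle x about 0, top at 45.8 mm, still 23 mm short of the stop. I'll lift away, untilt, close the jaws and go round to its open end.

```bash
python3 -m creep '[{"offset":[0,-0.004,0.03],"rotation":[-0.115,0.013,0],"claw":-1},{"offset":[0,-0.002,0.03],"rotation":[-0.115,0.013,0],"claw":-1},{"offset":[0,0,0.03],"rotation":[-0.115,0.013,0],"claw":0},{"offset":[-0.028,0.016,0],"rotation":[0,0,0],"claw":1},{"offset":[-0.028,0.016,0],"rotation":[0,0,0],"claw":1},{"offset":[-0.028,0.016,0],"rotation":[0,0,0],"claw":1},{"offset":[-0.028,0.016,0],"rotation":[0,0,0],"claw":1},{"offset":[0,0,0],"rotation":[0,0,0],"claw":1}]' 20
python3 look.py w13.png
```

```text
time_s: 11.2
tool_pos: [0.4407, 0.1638, 0.1232]
eef_rot: [2.335, 2.076, -0.002]
ft_force: [0.4, -0.3, 0.2]
width: 0.0486
t 11.2 tcp [0.4407 0.1638 0.1232] jaw ang -6.71 z [ 0.01  -0.014 -1.   ] F [ 0.41 -0.26  0.15] w 0.04858121676006249
tcp in cradle -0.0032 0.146
0.98 [446. 214. 225.  55.] [112. 113. 113.]
  ridge mid [0.5655 0.154 ] ang -6.47 len 0.1599 zmax 0.0478
   tube in cradle 0.0016 0.0227 top z 0.0464
```

View pics/w13.png

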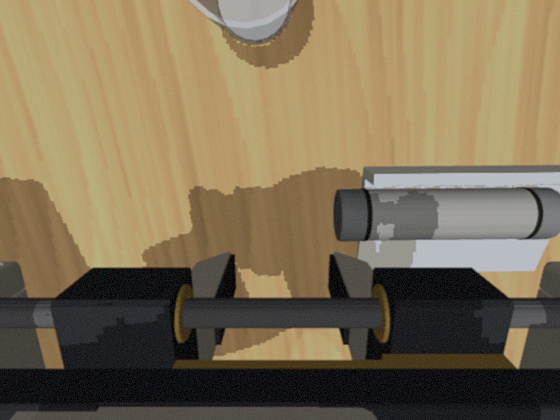

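The tube's open end is at (337,215), the jaws are still closing, and the beaker is well clear at (250,10). I'll finish closing before lowering.

```bash
python3 -m creep '[{"offset":[-0.002,0.004,0],"rotation":[-0.014,0.01,0],"claw":1},{"offset":[0,0,0],"rotation":[0,0,0],"claw":1},{"offset":[0,0,0],"rotation":[0,0,0],"claw":1},{"offset":[0,0,0],"rotation":[0,0,0],"claw":1},{"offset":[0,0,0],"rotation":[0,0,0],"claw":1},{"offset":[0,0,-0.03],"rotation":[0,0,0],"claw":1}]'
python3 -c "
from h import *
st()"
```

```text
time_s: 11.9
tool_pos: [0.4483, 0.1661, 0.0957]
eef_rot: [2.331, 2.063, -0.014]
ft_force: [0.4, 0.2, -0.4]
width: 0.0005
t 11.9 tcp [0.4483 0.1661 0.0957] jaw ang -6.98 z [ 0.012 -0.027 -1.   ] F [ 0.37  0.22 -0.36] w 0.0005488829461114677
```

```bash
python3 -m creep '[{"offset":[-0.006,0.001,-0.03],"rotation":[0.027,0.015,0],"claw":1},{"offset":[-0.003,0.001,-0.025],"rotation":[0.01,0.01,0],"claw":1},{"offset":[-0.002,0.0005,-0.005],"rotation":[0,0,0],"claw":1}]'
python3 look.py w14.png
```

```text
time_s: 12.2
tool_pos: [0.4366, 0.168, 0.0324]
eef_rot: [-2.341, -2.069, 0.006]
ft_force: [-0.0, -0.5, 0.8]
width: 0.0006
t 12.2 tcp [0.4366 0.168  0.0324] jaw ang -7.05 z [-0.015  0.01  -1.   ] F [-0.04 -0.5   0.79] w 0.0006171736895394166
tcp in cradle 0.0004 0.1505
0.69 [464. 267. 192.  68.] [91. 93. 93.]
  ridge mid [0.5188 0.1655] ang -7.04 len 0.0694 zmax 0.0479
   tube in cradle 0.0075 0.0678 top z 0.0459
```

View pics/w14.png

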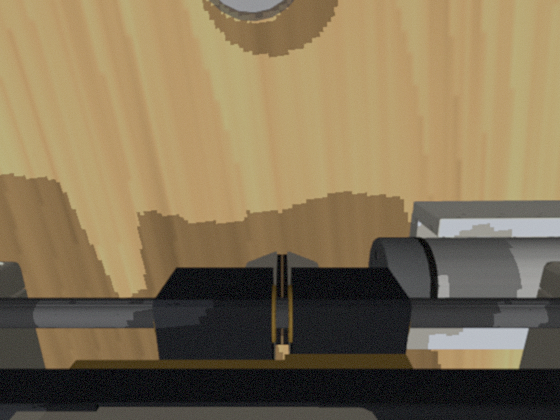

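The closed fingers are on the tube's axis, and its end cap is at (405,285). I'll push along the groove.

```bash
python3 -m creep '[{"offset":[0.008,-0.001,-0.003],"rotation":[0,-0.008,0.005],"claw":1},{"offset":[0.008,-0.001,-0.001],"rotation":[-0.005,-0.005,0],"claw":1},{"offset":[0.007,-0.001,0],"rotation":[0,0,0],"claw":1}]'
python3 look.py w15.png
python3 -m creep '[{"offset":[0.005,-0.0006,0],"rotation":[0,0,0],"claw":1},{"offset":[0.005,-0.0006,0],"rotation":[0,0,0],"claw":1},{"offset":[0.005,-0.0006,0],"rotation":[0,0,0],"claw":1}]'
python3 look.py w16.png
```

```text
time_s: 12.6
tool_pos: [0.4638, 0.1657, 0.0327]
eef_rot: [2.346, 2.088, 0.014]
ft_force: [-0.7, -0.2, 0.5]
width: 0.0007
t 12.6 tcp [0.4638 0.1657 0.0327] jaw ang -6.66 z [ 0.007  0.006 -1.   ] F [-0.71 -0.22  0.47] w 0.0007369871924515999
tcp in cradle 0.0014 0.1232
0.58 [438. 267. 240.  64.] [98. 99. 99.]
  ridge mid [0.5353 0.164 ] ang -7.39 len 0.0973 zmax 0.0472
   tube in cradle 0.0078 0.0376 top z 0.0458
time_s: 13.0
tool_pos: [0.4784, 0.1638, 0.0328]
eef_rot: [-2.346, -2.087, -0.011]
ft_force: [-4.2, 0.3, 2.8]
width: 0.0007
t 13.0 tcp [0.4784 0.1638 0.0328] jaw ang -6.68 z [ 0.004  0.006 -1.   ] F [-4.23  0.32  2.8 ] w 0.0007017842605971307
tcp in cradle 0.0012 0.1085
0.9 [436. 267. 243.  63.] [97. 99. 99.]
  ridge mid [0.548  0.1624] ang -7.47 len 0.1004 zmax 0.0471
   tube in cradle 0.0077 0.0238 top z 0.0457
```

View pics/w16.png

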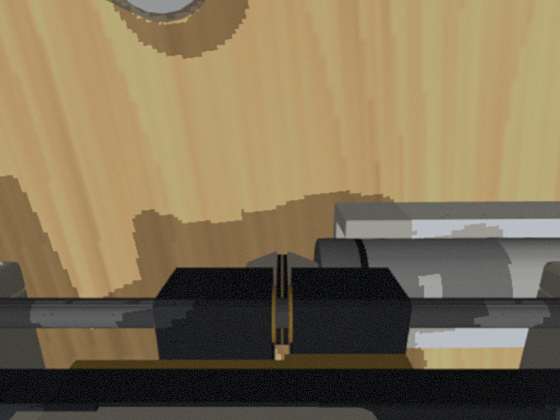

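Contact: the tube is sliding with about 4 N of push, and roughly 10 mm remain. I'll continue in small rows and watch for the force to rise at the stop.

```bash
python3 -m creep '[{"offset":[0.004,-0.0005,0],"rotation":[0,0,0],"claw":1},{"offset":[0.003,-0.0004,0],"rotation":[0,0,0],"claw":1}]'
python3 -m creep '[{"offset":[0.002,-0.0003,0],"rotation":[0,0,0],"claw":1}]'
python3 -m creep '[{"offset":[0.002,-0.0003,0],"rotation":[0,0,0],"claw":1}]'
python3 look.py w17.png; python3 - <<'E'
from h import *
snap('scene','s17.png')
im=cv2.imread('pics/s17.png'); cv2.imwrite('pics/s17z.png',cv2.resize(im[150:270,270:400],None,fx=5,fy=5,interpolation=cv2.INTER_CUBIC))
E
```

```text
time_s: 13.3
tool_pos: [0.4858, 0.1629, 0.0328]
eef_rot: [-2.346, -2.087, -0.011]
ft_force: [-4.1, 0.8, 2.9]
width: 0.0002
time_s: 13.4
tool_pos: [0.4877, 0.1626, 0.0328]
eef_rot: [-2.346, -2.087, -0.01]
ft_force: [-3.3, 1.1, 3.0]
width: 0.0005
time_s: 13.5
tool_pos: [0.4896, 0.1624, 0.0328]
eef_rot: [-2.345, -2.087, -0.01]
ft_force: [-3.8, 1.3, 2.9]
width: 0.0001
t 13.5 tcp [0.4896 0.1624 0.0328] jaw ang -6.68 z [ 0.003  0.006 -1.   ] F [-3.77  1.26  2.9 ] w 0.00014316425495675649
tcp in cradle 0.001 0.0971
0.93 [437. 268. 246.  62.] [97. 98. 98.]
  ridge mid [0.5577 0.1614] ang -7.79 len 0.0996 zmax 0.0467
   tube in cradle 0.0077 0.0141 top z 0.0454
```

View pics/s17z.png

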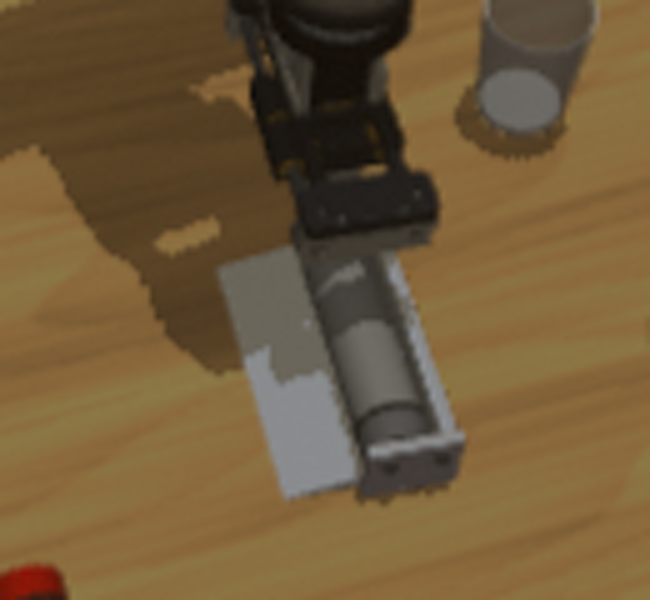

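In the scene view the tube's far cap sits near the stop plate. The force is still only about 4 N, so it isn't there yet; I'll continue in 2 mm rows.

```bash
for i in 1; do :; done
python3 -m creep '[{"offset":[0.002,-0.0003,0],"rotation":[0,0,0],"claw":1}]'
python3 -m creep '[{"offset":[0.002,-0.0003,0],"rotation":[0,0,0],"claw":1}]'
python3 -c "
from h import *
st()"
```

```text
time_s: 13.75
tool_pos: [0.4898, 0.1623, 0.0326]
eef_rot: [-2.343, -2.085, -0.005]
ft_force: [-14.8, 4.5, 12.3]
width: 0.0006
time_s: 13.85
tool_pos: [0.4897, 0.1622, 0.0326]
eef_rot: [-2.341, -2.083, 0.0]
ft_force: [-10.9, 2.8, 10.0]
width: 0.0002
t 13.85 tcp [0.4897 0.1622 0.0326] jaw ang -6.67 z [-0.005  0.006 -1.   ] F [-10.92   2.82  10.05] w 0.00019393214864515574
```

The force jumped to about 15 N with no further advance, which indicates the stop. I'll back off along the groove, rise and check.

```bash
python3 -m creep '[{"offset":[-0.006,0.0007,0],"rotation":[0,0,0],"claw":1},{"offset":[-0.015,0.0018,0],"rotation":[0,0,0],"claw":1},{"offset":[-0.02,0.002,0],"rotation":[0,0,0],"claw":1},{"offset":[-0.01,0,0.04],"rotation":[0,0,0],"claw":1},{"offset":[0,0,0.05],"rotation":[0,0,0],"claw":1},{"offset":[0,-0.02,0.05],"rotation":[0,0,0],"claw":1},{"offset":[0,-0.03,0.05],"rotation":[0,0,0],"claw":1},{"offset":[0.04,-0.04,0.01],"rotation":[0,0,0],"claw":1},{"offset":[0.03,-0.04,0],"rotation":[0,0,0],"claw":1},{"offset":[0,0,0],"rotation":[0,0,0],"claw":1}]'
python3 look.py w18.png; python3 - <<'E'
from h import *
n='top'
im,d=snap('scene','s18.png'); snap('top','t18.png')
cv2.imwrite('pics/s18z.png',cv2.resize(im[150:270,270:400],None,fx=5,fy=5,interpolation=cv2.INTER_CUBIC))
E
```

```text
time_s: 14.85
tool_pos: [0.5083, 0.0431, 0.2299]
eef_rot: [2.334, 2.084, 0.024]
ft_force: [-0.4, 1.3, -0.6]
width: 0.0007
t 14.85 tcp [0.5083 0.0431 0.2299] jaw ang -6.47 z [ 0.02   0.001 -1.   ] F [-0.43  1.29 -0.57] w 0.0006710190318013227
tcp in cradle -0.1153 0.0647
0.64 [349.  74. 170.  47.] [130. 132. 132.]
  ridge mid [0.5847 0.1528] ang -6.26 len 0.1596 zmax 0.0474
   tube in cradle 0.0027 0.0024 top z 0.0457
0.49 [355.  84. 181. 109.] [179. 175. 172.]
  ridge mid [0.6681 0.1503] ang 84.08 len 0.052 zmax 0.0446
   tube in cradle 0.0112 -0.0815 top z 0.0421
```

View pics/w18.png

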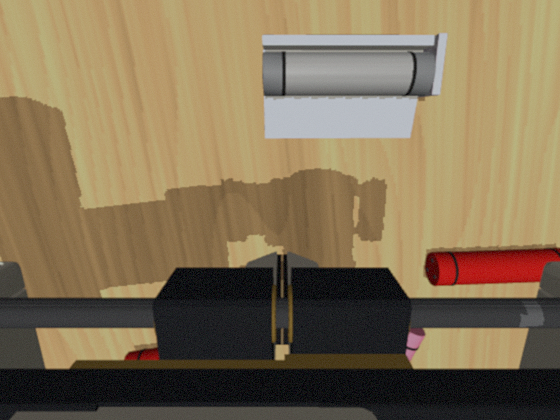

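View pics/s18z.png

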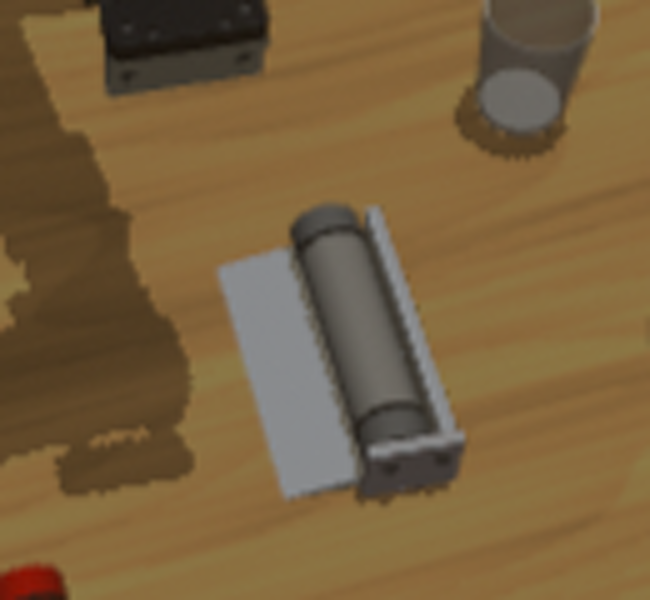

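View pics/t18.png

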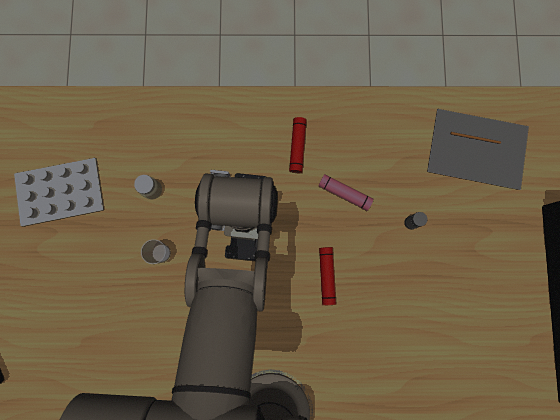

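```bash
python3 - <<'E'
import cv2
im=cv2.imread('pics/w18.png'); cv2.imwrite('pics/w18z.png',cv2.resize(im[20:150,250:460],None,fx=3.7,fy=3.7,interpolation=cv2.INTER_CUBIC))
E
```

```text
(no output)
```

View pics/w18z.png

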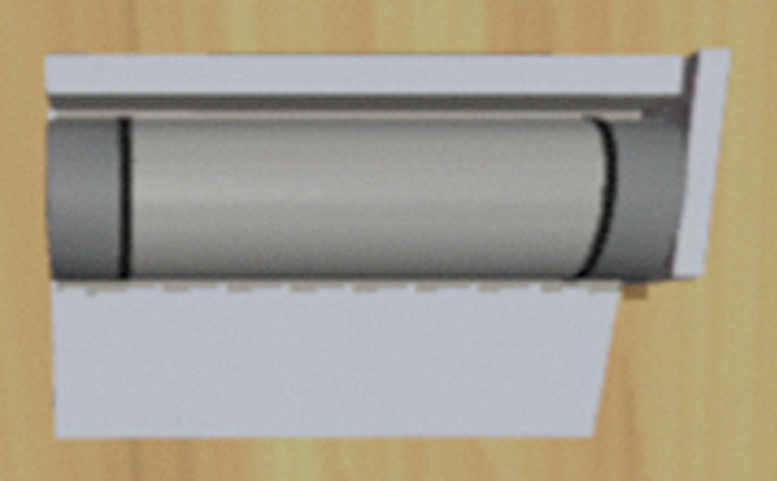

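The end cap meets the stop with no visible gap (right, x≈685), and the outer end is level with the cradle's open end (left, x≈48). The jar, beaker and stub are at the same pixels as at the start.

```bash
python3 -c "
from h import *
print(job.finish_job())"
```

```text
the job is handed in; nothing more can be done
None
```

The logger is lying in the cradle's V-groove with one end up against the metal stop, and I handed the job in at about 15 s of the 54 s allowed.

**Rolling:** I pushed the tube's side with both open fingers across the bench and up the ramp. Partway up, the push force rose to about 5.6 N and suggested dragging. I let the tube roll back about 8 mm, tilted the fingers 20°, and finished the climb at about 2 N. I did not measure how far the tube turned. That it rolled rather than slid is inferred from the forces and its motion, and the short stretch of ramp before the tilt is the least certain part.

**Seating:** I pushed the tube's open end with the closed fingers at about 4 N. It stopped advancing when the force jumped to about 15 N, and I then moved the arm clear.

**Last checks:**
- **At the stop:** no gap shows between the tube and the stop, and the tube's outer end is level with the cradle's open end.
- **Position:** the tube's top is at about 45.7 mm (45 mm expected for a seated tube) and its angle matches the cradle's. The measured centre was 2.7 mm and 2.4 mm off the ideal cradle x and y. The stop plate read 2.5 mm off along y too, so the y difference is probably calibration error; I did not explain the x difference.
- **Bystanders:** the jar, beaker and short upright tube look unmoved in the top view.

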